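# Release the latched key on the extraction unit

### The arm

A 7-joint arm with a two-finger parallel gripper is mounted at the origin on the work surface. World frame = base frame: x ahead of the robot, y to its left, z up, the work surface at z = 0. Lengths are in m, angles in rad, forces in N, time in s.
With the tool pointing down it reaches from about 0.4 to 0.85 m from the base axis. Payload 10.4 kg.
Tool frame: the origin (TCP) lies midway between the tips of the shut fingers; the grasp point (between the pads) lies 19 mm behind it; z points along the fingers, x is the direction in which the jaws open and shut, and the axes are right-handed (so a half turn about z gives the same grasp; the last joint's range is limited). The gripper opens to 85 mm and grips with 20 to 120 N. Pads are 22 mm wide; open, the fingers measure 114 mm over their backs; the gripper's body (76 mm by 85 mm) begins 54 mm behind the grasp point. The pads swing forward as they close: fully open they stand 13 mm farther back than shut.
Start: joints at [1.322, 0.332, -0.065, 1.46, 0.022, 1.35, -0.088], TCP at [0.14, -0.609, 0.231] pointing down, gripper open.
Joint ranges: [-2.6, 2.6], [-0.5, 2.12], [-1.47, 1.34], [0.16, 2.42], [-1.27, 4.41], [0.06, 2.06], [-2.6, 2.6]. Speed limits (rad/s): [2.22, 2.22, 2.79, 2.79, 3.14, 3.14, 3.14].

### API

Orientations are given as a unit quaternion [x, y, z, w].
In Python, from workcell import manip, cams gives the robot as it stands.
- The arm moves only by the tool move_arm, never from a script. Its argument "moves" is a list of rows, each a list of 7 numbers: the turn, a rotation vector about the tool's x, y, z in degrees, then the shift along the tool's x, y, z in m, then the finger opening in m, from 0 to 0.0854. A call has 1 to 10 rows; each row is the pose to reach, as a shift and turn from the pose commanded when the call began, along the tool's axes at that moment; what a row does not reach only later rows make up. A row lasts 1/10 s, in which the tool goes at most 50 mm and 8.59 degrees, less where a joint would pass 70% of its speed; a pose out of reach is approached as far as the arm can. A call with a gripper value outside its range is refused whole. The fingers move at their own pace and stop on an object; "grip_force" is the grip in N (left out, the last holds). Time passes only in rows, so rows that repeat a pose let the fingers close. It gives the time, the measured TCP pose, the force and the opening at its end, in the units of the state.
- manip.get_obs(): the state, without advancing time (a new reading comes with each control period).
- cams.camera(name): name is "scene" or "side" or "wrist"; returns the picture (480x640x3 uint8, red, green, blue); there is no depth.
- cams.camera_params(name): a dict with "fx", "fy", "cx", "cy" (pixels), "xyz" and "rotation" of the camera in the world. Camera axes: x right, y up, looking along -z (the intrinsics and any distortion apply to the point x, -y, -z); pixel columns grow to the right and rows downward; lengths in m; the calibration is good to about 2 mm. A picture is of the moment at which its call begins: read the wrist's pose just before it. camera_params takes no time and is no camera call; for the wrist camera it gives the pose at the moment of the call.
- manip.hand_in(): hands the job in, once; it reports no verdict.
The state is a dict: "clock": time; "joint_pos": joint angles; "joint_velocities": joint speeds; "tau": joint torques, N m; "position": TCP position; "ee_rot": TCP orientation; "ft_force": force on the tool from outside, world axes, zero at the start; "torque": the same for the moment, N m; "grip_width": opening from 0.0 (shut) to 1.0 (fully open).
Only numpy, scipy, OpenCV 4.12 (cv2) and the standard library are available. Lean on these libraries where they do the work, as an engineer would, in place of code of your own. Each camera call takes 0.05 s, during which the arm holds its last target. There are 200 camera calls.

### The job

One of the four identical keys on the white extraction unit has been left latched; they all look alike, so tap them lightly with the fingertips to feel which one is firm while the others are springy. Press that latched key until its catch lets go, then take the hand away so that it pops up and stays standing above the other three. Do not push any springy key right down, lift nothing, and leave the dental model, the jar and the shade tray where they are.

Things in the scene. Friction and masses are not known exactly. Their poses are not given: they have to be found in the camera images.
- unit: control unit of the bench dust extraction, fixed to the bench: low white box 130 mm deep (its x) by 290 mm wide (its y), origin at the centre of its underside, z up; its grey flat top is 50 mm above the bench. Four identical keys stand in one row along its y axis, 66 mm from centre to centre. It is turned by up to about 23 degrees.
- key1_top (a point): centre of the top face of a pale grey square key, 40 x 40 mm with a short teal bar on it; the end key at +y of the unit, leftmost as seen from the robot, 99 mm from the unit's middle. Moves straight up and down. At the start all four tops are level, 64 mm above the bench (14 mm above the unit's top), and look alike; which key is latched changes from time to time.
- key2_top (a point): centre of the top face of a pale grey square key, 40 x 40 mm with a short teal bar on it; second from the left, 33 mm from the middle. Moves straight up and down. At the start all four tops are level, 64 mm above the bench (14 mm above the unit's top), and look alike; which key is latched changes from time to time.
- key3_top (a point): centre of the top face of a pale grey square key, 40 x 40 mm with a short teal bar on it; third from the left, 33 mm from the middle on the -y side. Moves straight up and down. At the start all four tops are level, 64 mm above the bench (14 mm above the unit's top), and look alike; which key is latched changes from time to time.
- key4_top (a point): centre of the top face of a pale grey square key, 40 x 40 mm with a short teal bar on it; the rightmost key, 99 mm from the middle. Moves straight up and down. At the start all four tops are level, 64 mm above the bench (14 mm above the unit's top), and look alike; which key is latched changes from time to time.
- row_mid (a point): middle of the key row, on the unit's top, 50 mm above the bench. How a key that is NOT latched behaves: springy, it yields from about 2 N, has sunk 5 mm at under 3 N, is right down after 10 mm at about 3.5 N, and springs back to its level when let go.
- row_front (a point): middle of the unit's front edge (the long side towards the robot), 65 mm from the row, 50 mm above the bench. How the LATCHED key behaves: firm, it moves less than 1 mm under 5 N; at about 8 N it gives, within 3 to 5 mm the catch is off and it meets a hard stop; when let go it rises until its top is 74 mm above the bench.
- model_mid (a point): loose plaster dental model, 66 x 70 mm, 32 mm high, arch of white teeth on a cream base; point in its middle, 16 mm above the bench. To be left alone
- jar_mid (a point): loose amber jar with blue lid, 48 mm across, 55 mm high; point half-way up. To be left alone
- shade_tray_mid (a point): loose white tray of tooth-shade samples, 60 x 90 mm, 22 mm high; point half-way up. To be left alone

How it is judged:
By the outcome, as a careful person would: the job done as asked, in the order asked, and still so for the second after the job is handed in, with the robot touching nothing.
It also fails if it takes over 51 s, if anything falls off the work surface, if the arm or the gripper's body presses on something with over 40 N, if the wrist force passes 120 N, or if a joint passes its speed limit or range.

## Working session

There is one attempt and no reset: what is moved stays moved. The work goes in short steps, Python scripts to look and compute and a tool call to move; the robot and the scene stay as the last step left them, time stands still between calls to the robot, and variables do not carry over. Pictures are saved under pics/ and viewed, about 8 in all and at most 12, crops included, and the job is handed in when it is done.

Besides the shell and the picture viewer there is one more tool, called after ">>>" as a command line: name --pt "numbers of a row" for each row, then --argument value for the rest. move_arm: Moves the arm, as the interface text tells. Its arguments: {"type":"object","properties":{"moves":{"type":"array","items":{"type":"array","items":{"type":"number"}}},"grip_force":{"type":"number"}},"required":["moves"]}

```bash
mkdir -p pics; ls; python3 - <<'E'
from workcell import manip, cams
import cv2
for n in ["scene","side"]:
    p=cams.camera_params(n); print(n,p)
    im=cams.camera(n); cv2.imwrite(f"pics/{n}0.png",im[:,:,::-1])
o=manip.get_obs(); print(o)
E
```

```text
pics
scene {'fx': 526.862955168406, 'fy': 526.862955168406, 'cx': 314.7587878753606, 'cy': 234.4225710689783, 'xyz': array([ 1.2052591 , -0.01309523,  0.72359157]), 'rotation': array([0.29022942, 0.24078817, 0.60451476, 0.70167645])}
side {'fx': 456.08958225743805, 'fy': 456.08958225743805, 'cx': 317.61785832785694, 'cy': 235.11210287219882, 'xyz': array([ 0.47448634, -0.56697828,  0.63350235]), 'rotation': array([ 0.42255731, -0.05333647, -0.08899771,  0.90037767])}
{'clock': 0.1, 'joint_pos': array([ 1.32238431,  0.33275014, -0.06471301,  1.46084996,  0.02159693,
        1.34988854, -0.08848627]), 'joint_velocities': array([-0.00019087, -0.00200162,  0.00063666, -0.00169858,  0.00074767,
       -0.00063613,  0.00123805]), 'tau': array([ 2.17613568e-03, -6.26746559e+01,  4.95176087e-02, -3.92429066e+01,
        1.62163808e-02,  6.93643306e-03, -1.05729143e-05]), 'position': array([ 0.13986884, -0.60881187,  0.23063559]), 'ee_rot': array([ 7.82285329e-01, -6.22919981e-01, -4.84098050e-04, -3.55036241e-04]), 'ft_force': array([ 0.39834361, -0.10437828, -0.57384886]), 'torque': array([ 0.01483266, -0.01991811,  0.00765924]), 'grip_width': 0.9995183102408001}
```

View pics/scene0.png

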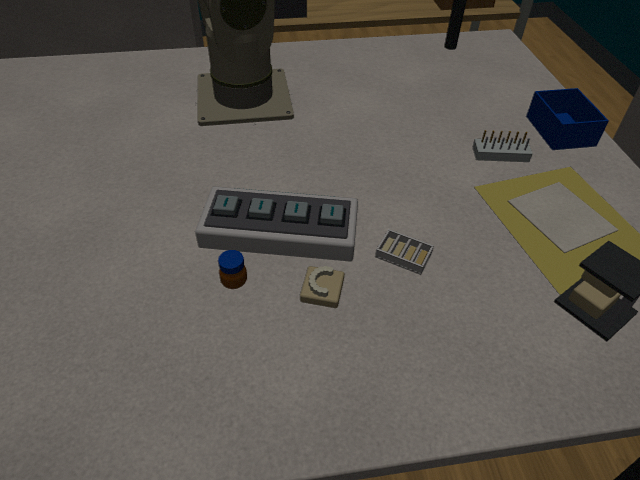

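View pics/side0.png

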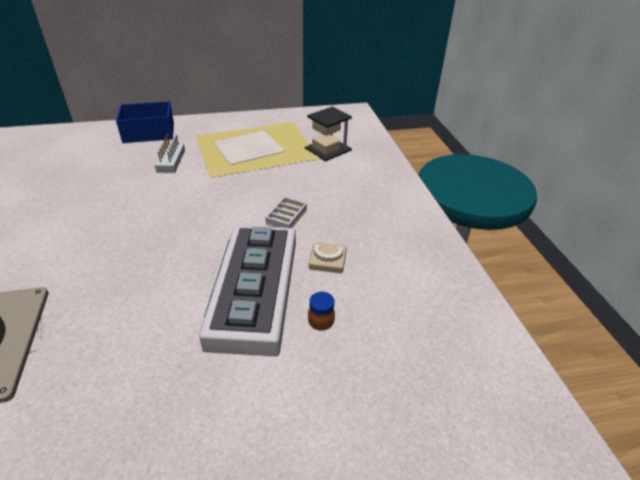

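Scene: unit with keys at about (226,203), (261,205), (296,209), (332,212). Side view: (242,312), (250,283), (256,258), (261,234). Key1 (+y) is the right one in the scene view and the far one in the side view. Next I'll triangulate the teal bars.

```bash
cat > h.py <<'E'
import numpy as np, cv2
from scipy.spatial.transform import Rotation as R
from workcell import manip, cams
def ray(p,uv):
    d=np.array([(uv[0]-p['cx'])/p['fx'],-(uv[1]-p['cy'])/p['fy'],-1.])
    d=R.from_quat(p['rotation']).apply(d); return np.array(p['xyz']),d/np.linalg.norm(d)
def tri(a,b):
    A=np.zeros((3,3));v=np.zeros(3)
    for o,d in (a,b):
        P=np.eye(3)-np.outer(d,d);A+=P;v+=P@o
    x=np.linalg.solve(A,v); return x,np.linalg.norm((np.eye(3)-np.outer(a[1],a[1]))@(x-a[0]))*2
def onz(r,z): o,d=r; return o+d*(z-o[2])/d[2]
def teal(im,box):
    x0,y0,x1,y1=box; c=im[y0:y1,x0:x1].astype(int)
    m=((c[...,1]-c[...,0]>25)&(c[...,2]-c[...,0]>20)).astype(np.uint8)
    n,_,s,ce=cv2.connectedComponentsWithStats(m)
    return [(ce[i]+[x0,y0],s[i,4]) for i in range(1,n) if s[i,4]>=5]
E
python3 - <<'E'
from h import *
S=cv2.imread('pics/scene0.png')[:,:,::-1];D=cv2.imread('pics/side0.png')[:,:,::-1]
a=teal(S,(205,185,355,230));b=teal(D,(215,222,285,330))
print(a,b)
a=sorted(a,key=lambda t:-t[0][0]);b=sorted(b,key=lambda t:t[0][1])
ps,pd=cams.camera_params('scene'),cams.camera_params('side')
X=[]
for (u,_),(v,_) in zip(a,b):
    x,e=tri(ray(ps,u),ray(pd,v));X.append(x);print(x.round(4),e.round(4),onz(ray(ps,u),.064).round(4),onz(ray(pd,v),.064).round(4))
X=np.array(X);d=X[0]-X[3];print(np.linalg.norm(d)/3,np.degrees(np.arctan2(-d[0],d[1])))
print(R.from_quat(manip.get_obs()['ee_rot']).as_matrix().round(3))
E
```

```text
[(array([225.42105263, 201.52631579]), np.int32(19)), (array([260.45, 204.65]), np.int32(20)), (array([295.81818182, 207.63636364]), np.int32(22)), (array([331.72727273, 210.77272727]), np.int32(22))] [(array([260.        , 232.33333333]), np.int32(21)), (array([255.5, 254.5]), np.int32(22)), (array([248.875  , 279.84375]), np.int32(32)), (array([242.06666667, 308.36666667]), np.int32(30))]
[0.5173 0.1331 0.0653] 0.0018 [0.5149 0.134  0.064 ] [0.5178 0.1335 0.064 ]
[0.5018 0.0689 0.0667] 0.0025 [0.4974 0.07   0.064 ] [0.5025 0.0702 0.064 ]
[0.4838 0.0057 0.0661] 0.0021 [0.4802 0.0064 0.064 ] [0.4844 0.0065 0.064 ]
[ 0.4669 -0.0577  0.0665] 0.0024 [ 0.4627 -0.0572  0.064 ] [ 0.4675 -0.0568  0.064 ]
0.06579909856801139 -14.79961606313369
[[ 0.224 -0.975 -0.   ]
 [-0.975 -0.224  0.001]
 [-0.001  0.    -1.   ]]
```

>>> move_arm --pt "0 0 -62 -0.464 -0.442 0.04 0" --pt "0 0 -62 -0.464 -0.442 0.04 0" --pt "0 0 -62 -0.464 -0.442 0.04 0" --pt "0 0 -62 -0.464 -0.442 0.04 0" --pt "0 0 -62 -0.464 -0.442 0.04 0" --pt "0 0 -62 -0.464 -0.442 0.04 0" --pt "0 0 -62 -0.464 -0.442 0.04 0" --pt "0 0 -62 -0.464 -0.442 0.04 0" --pt "0 0 -62 -0.464 -0.442 0.04 0" --pt "0 0 -62 -0.464 -0.442 0.04 0" --grip_force 60

```text
clock: 1.1
position: [0.3949, -0.178, 0.2]
ee_rot: [0.991, -0.131, 0.0, 0.0]
ft_force: [0.6, -0.6, -0.6]
grip_width: 0.003
```

>>> move_arm --pt "0 0 0 0.038 -0.135 0.04 0" --pt "0 0 0 0.038 -0.135 0.04 0" --pt "0 0 0 0.038 -0.135 0.04 0" --pt "0 0 0 0.038 -0.135 0.04 0" --pt "0 0 0 0.038 -0.135 0.04 0" --pt "0 0 0 0.038 -0.135 0.04 0"

```text
clock: 1.7
position: [0.4659, -0.0606, 0.1601]
ee_rot: [0.991, -0.132, -0.0, 0.0]
ft_force: [-0.7, 0.6, 0.6]
grip_width: -0.002
```

```bash
python3 - <<'E'
from h import *
o=manip.get_obs();p=cams.camera_params('wrist');im=cams.camera('wrist');cv2.imwrite('pics/w1.png',im[:,:,::-1])
print(o['position'],o['ft_force'],R.from_quat(o['ee_rot']).as_matrix().round(4))
for u,n in teal(im,(0,0,640,480)): print(u.round(1),n,onz(ray(p,u),.064).round(4))
E
```

```text
[ 0.46589475 -0.06056846  0.16012601] [-0.68191544  0.64597736  0.5710514 ] [[ 9.653e-01 -2.612e-01 -4.000e-04]
 [-2.612e-01 -9.653e-01 -5.000e-04]
 [-3.000e-04  6.000e-04 -1.000e+00]]
[214.8 109.4] 452 [0.4282 0.0325 0.064 ]
[314.9   1.1] 140 [0.4995 0.0716 0.064 ]
[315.7 123.5] 321 [0.4831 0.0095 0.064 ]
[517.5 169.2] 3345 [ 0.5947 -0.0482  0.064 ]
[316.1 231.1] 263 [ 0.4662 -0.0539  0.064 ]
```

View pics/w1.png

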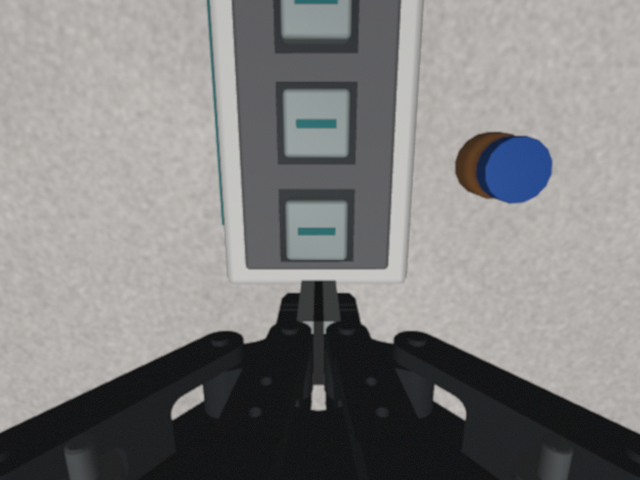

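Wrist view: key4's bar is at (316,231), with the fingertips just below it in the image. The jar, at (515,168), is clear of the path. The ray-cast positions agree within about 4 mm. I'll go down to just above key4.

>>> move_arm --pt "0 0 0 0 -0.005 0.045 0" --pt "0 0 0 0 -0.005 0.087 0" --pt "0 0 0 0 -0.005 0.089 0" --pt "0 0 0 0 -0.005 0.089 0" --pt "0 0 0 0 -0.005 0.089 0"

```text
clock: 2.25
position: [0.4689, -0.0553, 0.0733]
ee_rot: [0.991, -0.132, 0.001, 0.0]
ft_force: [0.3, 0.3, -0.1]
grip_width: -0.005
```

>>> move_arm --pt "0 0 0 0 0 0.002 0" --pt "0 0 0 0 0 0.004 0" --pt "0 0 0 0 0 0.006 0" --pt "0 0 0 0 0 0.008 0" --pt "0 0 0 0 0 0.009 0" --pt "0 0 0 0 0 0.01 0" --pt "0 0 0 0 0 0.01 0" --pt "0 0 0 0 0 0.01 0"

```text
clock: 3.05
position: [0.4678, -0.0548, 0.0613]
ee_rot: [0.991, -0.131, 0.0, 0.0]
ft_force: [0.5, -0.3, 1.7]
grip_width: 0.001
```

>>> move_arm --pt "0 0 0 0 0 0.001 0" --pt "0 0 0 0 0 0.002 0" --pt "0 0 0 0 0 0.002 0" --pt "0 0 0 0 0 0.002 0"

```text
clock: 3.45
position: [0.4677, -0.0547, 0.0592]
ee_rot: [0.991, -0.131, 0.0, 0.0]
ft_force: [1.2, -0.8, 3.0]
grip_width: -0.001
```

Key4 is springy (about 5 mm at 3 N). Next is key3.

>>> move_arm --pt "0 0 0 0 0 -0.02 0" --pt "0 0 0 0 -0.01 -0.021 0" --pt "0 0 0 0 -0.05 -0.021 0" --pt "0 0 0 0 -0.066 -0.021 0" --pt "0 0 0 0 -0.066 -0.021 0" --pt "0 0 0 0 -0.066 -0.01 0" --pt "0 0 0 0 -0.066 -0.009 0" --pt "0 0 0 0 -0.066 -0.009 0"

```text
clock: 4.25
position: [0.484, 0.0082, 0.0672]
ee_rot: [0.991, -0.132, -0.001, 0.0]
ft_force: [0.2, -0.7, 1.3]
grip_width: 0.0
```

>>> move_arm --pt "0 0 0 0 0 0.002 0" --pt "0 0 0 0 0 0.004 0" --pt "0 0 0 0 0 0.005 0" --pt "0 0 0 0 0 0.006 0" --pt "0 0 0 0 0 0.007 0" --pt "0 0 0 0 0 0.008 0" --pt "0 0 0 0 0 0.008 0" --pt "0 0 0 0 0 0.008 0"

```text
clock: 5.05
position: [0.4849, 0.009, 0.0602]
ee_rot: [0.991, -0.131, 0.0, 0.0]
ft_force: [0.0, -1.8, 2.8]
grip_width: -0.001
```

Key3 is springy too. Next is key2.

>>> move_arm --pt "0 0 0 0 0 -0.02 0" --pt "0 0 0 0 -0.01 -0.021 0" --pt "0 0 0 0 -0.05 -0.021 0" --pt "0 0 0 0 -0.066 -0.021 0" --pt "0 0 0 0 -0.066 -0.021 0" --pt "0 0 0 0 -0.066 -0.01 0" --pt "0 0 0 0 -0.066 -0.009 0" --pt "0 0 0 0 -0.066 -0.009 0"

```text
clock: 5.85
position: [0.5013, 0.0718, 0.0683]
ee_rot: [0.991, -0.132, -0.001, 0.0]
ft_force: [0.0, -0.3, -0.3]
grip_width: -0.0
```

>>> move_arm --pt "0 0 0 0 0 0.002 0" --pt "0 0 0 0 0 0.004 0" --pt "0 0 0 0 0 0.005 0" --pt "0 0 0 0 0 0.006 0" --pt "0 0 0 0 0 0.007 0" --pt "0 0 0 0 0 0.008 0" --pt "0 0 0 0 0 0.008 0" --pt "0 0 0 0 0 0.008 0"

```text
clock: 6.65
position: [0.5019, 0.0726, 0.0615]
ee_rot: [0.991, -0.131, 0.0, 0.0]
ft_force: [-3.1, -2.3, 7.4]
grip_width: -0.0
```

Key2 is firm (7.4 N), so I'll press on until the hard stop.

>>> move_arm --pt "0 0 0 0 0 0.001 0" --pt "0 0 0 0 0 0.002 0" --pt "0 0 0 0 0 0.003 0" --pt "0 0 0 0 0 0.003 0" --pt "0 0 0 0 0 0.003 0"

```text
clock: 7.15
position: [0.5019, 0.0726, 0.0586]
ee_rot: [0.991, -0.131, 0.0, 0.0]
ft_force: [-2.8, -2.1, 8.1]
grip_width: 0.003
```

>>> move_arm --pt "0 0 0 0 0 0.001 0" --pt "0 0 0 0 0 0.0015 0" --pt "0 0 0 0 0 0.002 0" --pt "0 0 0 0 0 0.002 0" --pt "0 0 0 0 0 0.002 0"

```text
clock: 7.65
position: [0.5021, 0.0726, 0.0584]
ee_rot: [0.991, -0.131, 0.0, 0.001]
ft_force: [-14.2, -4.6, 32.9]
grip_width: -0.002
```

Hard stop met (33 N, no more travel). I'll lift off straight up and look.

>>> move_arm --pt "0 0 0 0 0 -0.005 0" --pt "0 0 0 0 0 -0.02 0" --pt "0 0 0 0 0 -0.06 0" --pt "0 0 0 0 0 -0.1 0" --pt "0 0 0 0.0 0.04 -0.12 0" --pt "0 0 0 -0.04 0.08 -0.14 0" --pt "0 0 0 -0.06 0.12 -0.14 0" --pt "0 0 0 -0.08 0.16 -0.14 0" --pt "0 0 0 -0.1 0.2 -0.14 0" --pt "0 0 0 -0.1 0.2 -0.14 0"

```text
clock: 8.65
position: [0.3503, -0.0978, 0.1966]
ee_rot: [0.991, -0.134, 0.0, 0.001]
ft_force: [0.5, 0.7, 0.1]
grip_width: 0.001
```

```bash
python3 - <<'E'
from h import *
I={n:cams.camera(n) for n in ('scene','side')}
for n in I: cv2.imwrite(f'pics/{n}1.png',I[n][:,:,::-1])
a=sorted(teal(I['scene'],(205,185,355,230)),key=lambda t:-t[0][0]);b=sorted(teal(I['side'],(215,222,285,330)),key=lambda t:t[0][1])
print(a,b)
ps,pd=cams.camera_params('scene'),cams.camera_params('side')
for (u,_),(v,_) in zip(a,b): print(tri(ray(ps,u),ray(pd,v)))
o=manip.get_obs();print(o['position'],o['ft_force'])
A=I['scene'][170:310,190:450];B=I['side'][190:350,190:360]
cv2.imwrite('pics/c1.png',np.hstack([cv2.resize(A,(520,400))[:,:,::-1],cv2.resize(B,(280,400))[:,:,::-1]]))
for n in I:
    d=cv2.absdiff(I[n],cv2.imread(f'pics/{n}0.png')[:,:,::-1]).max(2)
    for nm,bx in ({'jar':(210,248,255,295),'model':(295,258,350,312),'tray':(370,228,440,275)} if n=='scene' else {'jar':(303,288,340,332),'model':(305,238,352,276),'tray':(262,195,310,224)}).items():
        x0,y0,x1,y1=bx;print(n,nm,(d[y0:y1,x0:x1]>30).sum())
E
```

```text
[(array([331.72727273, 210.77272727]), np.int32(22)), (array([296.        , 203.63157895]), np.int32(19)), (array([260.47619048, 204.66666667]), np.int32(21)), (array([225.42105263, 201.47368421]), np.int32(19))] [(array([260.5       , 232.45454545]), np.int32(22)), (array([255.16, 250.56]), np.int32(25)), (array([248.97058824, 279.88235294]), np.int32(34)), (array([242.44444444, 308.61111111]), np.int32(36))]
(array([0.51806274, 0.13276874, 0.06555061]), np.float64(0.0025519506675696023))
(array([0.50170235, 0.06924034, 0.07625354]), np.float64(0.0028830584566618615))
(array([0.48394208, 0.00565509, 0.06607392]), np.float64(0.0022963863682655705))
(array([ 0.46726236, -0.05796721,  0.06656558]), np.float64(0.003178464632974571))
[ 0.35336044 -0.09455198  0.19686464] [0.84899532 0.16690316 0.35823833]
scene jar 0
scene model 0
scene tray 0
side jar 0
side model 0
side tray 0
```

View pics/c1.png

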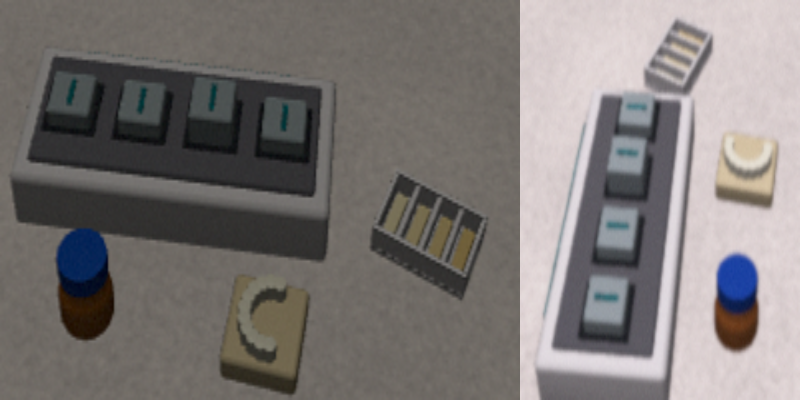

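Key2 (third from the left in the scene crop) now stands about 10 mm above the other three. The other objects haven't moved. Handing in.

```bash
python3 -c "
from workcell import manip
print(manip.hand_in())"
```

```text
the job is handed in; nothing more can be done
None
```

Key2 was the latched key. I pressed it until the catch let go, and it popped up and stayed up. The job is handed in, at about 9 s of the 51 s allowed.

- **Finding the key:** I tapped from the right with the fingers shut. Key4 and key3 were springy, sinking about 4–5 mm at about 3 N. Key2 was firm at 7.4 N. I never touched key1, since key2 was already clear.
- **Pressing:** Key2 gave at about 8 N and met its hard stop at a fingertip height of 58.4 mm, where the force rose to about 33 N. I then lifted the hand straight up and moved it away.
- **Last checks:** Measured from both cameras, key2's top is at about 76 mm and the others at about 66 mm, so it stands 10 mm above them. All these heights read about 2 mm above the stated ones, which is within the calibration error. The jar, dental model and shade tray show no change in either camera, and the hand is clear of everything.
- **One disagreement:** When I first felt key2, it had already sunk about 2.5 mm at 7.4 N, and its total travel came out at about 5.6 mm rather than 3–5 mm. It had probably already started to give, and the height error may account for some of it.

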